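Release the ratchet stop of a cask cradle

TASK

The little cask is finished: free it for collection by holding down the orange ratchet release on the blue sliding stop and, keeping it pressed, pushing the stop all the way back along its bar until it meets the end block; then let go and move clear. Use the fingertips only: press first, then push, grasp and lift nothing, and leave the cask lying in its cradle and everything else on the bench where it is.

Things in the scene. Friction and masses are not known exactly. Their poses are not given: they have to be found in the camera images.
- cradle: fixed wooden cask cradle on the bench: base board 110 x 430 x 20 mm with a toothed steel bar along it. Origin at bench level (z = 0) on the bar's centre line. Its y axis runs along the bar, z up. The cask lies at the +y end just short of a fixed wooden end plate; a dark steel end block (60 mm high above the base board, its inner face at y = -118 mm) closes the bar at the -y end. Pushing the stop back means along the cradle's -y
- stop (a joint): position of the blue sliding stop along the bar, m: 0 = nearest the cask (its face 3 to 6 mm from it), starts between 0 and 0.02, grows as it moves back along the cradle's -y, 0.11 = fully back against the end block. A one-way ratchet locks it against moving back (beyond up to about 8 mm of slack) unless the orange release is held down; it slides back with about 3 N then and stays where it is left. Towards the cask the ratchet clicks along freely
- release (a joint): how far the orange release pad is pressed down, m: 0 = up, 0.010 = bottomed. The ratchet is free while it is pressed 0.0065 or more. At rest it may stand up to 5 mm down, where the pawl rides on a tooth. Sprung: about 2.5 N to start, 5 N at the bottom; it springs up when let go, so it must stay pressed while the stop is pushed
- release_top (a point): centre of the top face of the orange release pad, 42 mm across the bar x 44 mm along it, carried on top of the blue stop (top about 125 mm above the bench when up). The pad is pressed straight down. Axes as the cradle's; the point moves with the pad
- push_face (a point): on the blue stop: centre of the upright thumb wall's face (above the raised pad) that looks towards the cask (the cradle's +y). The wall stands just behind the pad (face 26 mm from the pad's centre, towards the cradle's -y), 44 mm wide across the bar, 16 mm thick, its top 142 mm above the bench, 17 mm above the raised pad. A fingertip standing on the pad can push this face
- cask: small oak cask with steel hoops, 100 mm in diameter, 160 mm long, lying loose in the cradle's V saddles, axis (its y) along the bar. Origin at its middle, 100 mm above the bench; its top is at 150 mm. To be left where it lies
- bung: cork bung, tapered, standing, 34 mm across and 35 high. Origin at bench level under its centre. To be left alone
- hoop: steel hoop ring lying flat, 104 mm across, 18 high. Origin at bench level under its centre. To be left alone
- glue: white glue bottle with red cap, standing, 54 mm across, 140 high. Origin at bench level under its centre. To be left alone
- screwdriver: long wood-handled screwdriver lying down, 200 mm long. Origin at bench level under it; long axis x. To be left alone
- tack_jar: amber glass jar with steel cap, standing, 60 mm across, 75 high. Origin at bench level under its centre. To be left alone
- spigot: small wooden cask tap lying down, about 80 mm long, 54 high. Origin at bench level under it; long axis x. To be left alone
- mallet: wooden mallet lying down, head 60 x 110 x 70 mm, handle 150 mm long. Origin at bench level under the middle of its head; handle along its +x. To be left alone
Mind the look-alikes: they are no part of the job. What is shaped like the cask but green or yellow is not meant.

How it is judged:
By the outcome, as a careful person would: the job done as asked, in the order asked, and still so for the second after the job is handed in, with the robot touching nothing.
It also fails if it takes over 40 s, if anything falls off the work surface, if the arm or the gripper's body presses on something with over 40 N, if the wrist force passes 120 N, or if a joint passes its speed limit or range.

ROBOT

A 6-joint arm with a two-finger parallel gripper is mounted at the origin on the work surface. World frame = base frame: x ahead of the robot, y to its left, z up, the work surface at z = 0. Lengths are in m, angles in rad, forces in N, time in s.
With the tool pointing down it reaches from about 0.375 to 0.75 m from the base axis. Payload 9 kg.
Tool frame: the origin (TCP) lies on the mounting face of the last link; the fingertips stand 173 mm ahead of it and the grasp point (between the pads) lies 155 mm ahead of it; z points along the fingers, y is the line along which they close (so a half turn about z gives the same grasp; the last joint's range is limited). The gripper opens to 85 mm and grips with 20 to 120 N. Pads are 22 mm wide; open, the fingers measure 114 mm over their backs; the gripper's body (76 mm by 85 mm) begins 54 mm behind the grasp point. The pads swing forward as they close: fully open they stand 13 mm farther back than shut.
Start: joints at [-1.324, 0.104, 0.097, 1.564, 0, 1.353], TCP at [0.269, -0.536, 0.405] pointing down, gripper open.
Joint ranges: [-2.99, 2.99], [-0.84, 1.86], [-1.1, 1.16], [-1.84, 2.11], [-1.51, 1.56], [-3.14, 3.14]. Speed limits (rad/s): [2.22, 2.22, 2.57, 3.14, 3.14, 3.14].

INTERFACE

Orientations are given as a 3x3 rotation matrix whose columns are the frame's x, y, z axes.
In Python, from cell import env gives the robot as it stands.
- The arm moves only by the tool play_rows, never from a script. Its argument "plan" is a list of rows, each a list of 2 entries, a list of its own where there are three numbers: the shift along the tool's x, y, z in m, then the turn, a rotation vector about the tool's x, y, z in rad. In form: [[[dx, dy, dz], [ax, ay, az]], ...]. A call has exactly 5 rows; each row shifts and turns the commanded pose from where the row before left it, along the tool's axes as they then stand; what a row does not reach is not made up. A row lasts 1/10 s, in which the tool goes at most 50 mm and 8.59 degrees, less where a joint would pass 70% of its speed; a pose out of reach is approached as far as the arm can. A call is refused whole if a number of a shift passes 0.05 or a number of a turn 0.15, either way. A call with a gripper value outside its range is refused whole. "gripper" is the opening, from 0 (shut) to 1 (fully open), set as the call begins (left out, the last holds). The fingers move at their own pace and stop on an object; the grip force is fixed at half the most. Time passes only in rows, so rows that do not move let the fingers close, or fill a call up. It gives the time, the measured TCP pose, the force, the opening and the grip force at its end, in the units of the state.
- env.sense(): the state, without advancing time (a new reading comes with each control period).
- env.snapshot(name): name is "scene" or "top"; returns (picture, depth): 480x640x3 uint8, red, green, blue; 480x640 float32, m along the optical axis (not along the pixel's ray), 0 where there is no reading.
- env.camera_model(name): a dict with "vertical_fov" (degrees; the focal length in pixels is half the picture's height over the tangent of half this angle, whatever the lens; pixels are square), "cx", "cy" (the principal point, pixels), "extrinsics" (4x4, takes a point from camera to world coordinates). Camera axes: x right, y down, z forward; pixel columns grow to the right and rows downward; lengths in m; the calibration is good to about 2 mm. A picture is of the moment at which its call begins. camera_model takes no time and is no camera call.
- env.close_job(): hands the job in; it is judged then, once.
Trained networks look in the newest picture that a camera, given by its name, has taken for a name from the list of things; names that differ only in an ending like _2 or _b are one class to them, and where a whole thing is asked for, a point or a joint stands for the part that bears it (a point fixed in the world has none). Each returns a list of dicts, best first, with "confidence" (0 to 1); they miss things now and then, are a little off and sometimes report something else, mostly with a low value. They report only what shows in the picture. A call takes as long as a camera call. They do not tell look-alikes from the thing itself.
- env.cut_out(camera, target): "region" (480x640 bool, what is visible of it) and "uv" ([column, row] in pixels, amid what is visible of it).
- env.spot_point(camera, target): "uv" ([column, row] in pixels: a listed point, or the origin of a listed thing).
The state is a dict: "clock": time; "joints": joint angles; "qd": joint speeds; "joint_efforts": joint torques, N m; "tcp_pos": TCP position; "tcp_rot": TCP orientation; "wrist_force": force on the tool from outside, world axes, zero at the start; "torque": the same for the moment, N m; "grip_width": finger opening in m; "grip_force": force on a finger pad.
Only numpy, scipy, OpenCV 4.12 (cv2) and the standard library are available. Lean on these libraries where they do the work, as an engineer would, in place of code of your own. Each camera call takes 0.05 s, during which the arm holds its last target. There are 200 camera calls.

## Working session

There is one attempt and no reset: what is moved stays moved. The work goes in short steps, Python scripts to look and compute and a tool call to move; the robot and the scene stay as the last step left them, time stands still between calls to the robot, and variables do not carry over. Pictures are saved under pics/ and viewed, at most 10 in all, crops included, and the job is handed in when it is done.

Besides the shell and the picture viewer there is one more tool, called after "Emit:" as name(argument=value, ...), one argument or row to a line, values as JSON. play_rows: Moves the arm, as the interface text tells. Its arguments: {"type":"object","properties":{"plan":{"type":"array","items":{"type":"array"}},"gripper":{"type":"number"}},"required":["plan"]}

```bash
mkdir -p pics
cat > h.py <<'E'
import numpy as np, cv2
from cell import env
def w(cam,uv,d):
    m=env.camera_model(cam);f=240/np.tan(np.radians(m["vertical_fov"]/2))
    p=np.array([(uv[0]-m["cx"])/f*d,(uv[1]-m["cy"])/f*d,d,1]);return (np.array(m["extrinsics"])@p)[:3]
def cloud(cam,D):
    m=env.camera_model(cam);f=240/np.tan(np.radians(m["vertical_fov"]/2))
    v,u=np.mgrid[:480,:640];P=np.stack([(u-m["cx"])/f*D,(v-m["cy"])/f*D,D,np.ones_like(D)],-1)
    return (P@np.array(m["extrinsics"]).T)[...,:3]
E
python3 - <<'E'
from h import *
ims=[]
for c in("scene","top"):
    I,D=env.snapshot(c);cv2.imwrite(f"pics/{c}0.png",I[...,::-1]);np.save(c+"D.npy",D);np.save(c+"I.npy",I)
    C=cloud(c,D)
    print(c,env.camera_model(c)["extrinsics"])
    for t in("release_top","push_face","cask","cradle"):
        for r in env.spot_point(c,t)[:3]:
            u,v=map(int,np.round(r["uv"]));print(t,np.round(r["confidence"],2),u,v,(C[v,u].round(4) if 0<=v<480 and 0<=u<640 else None))
s=env.sense();print(s["clock"],s["tcp_pos"],s["tcp_rot"],s["grip_width"])
E
```

```text
scene [[-0.71012091  0.52603714 -0.4679885   1.11019807]
 [ 0.70406815  0.52672607 -0.4762853   0.64758116]
 [-0.00404201 -0.66771594 -0.74440519  1.03473961]
 [ 0.          0.          0.          1.        ]]
release_top 0.89 289 220 [ 0.5477 -0.035   0.1271]
push_face 0.65 281 209 [ 0.5443 -0.0626  0.1372]
cask 0.85 156 198 [ 0.6861 -0.3272  0.0854]
cask 0.71 470 243 [0.3005 0.2496 0.0857]
cask 0.66 443 421 [0.6601 0.4578 0.0981]
cradle 0.91 286 254 [0.6141 0.0289 0.1262]
top [[ 0.02601045 -0.99621898  0.08289272  0.39857747]
 [-0.99948958 -0.02745497 -0.01633421  0.03793602]
 [ 0.01854827 -0.08242555 -0.9964246   1.38504292]
 [ 0.          0.          0.          1.        ]]
release_top 0.97 344 204 [ 0.5487 -0.0346  0.1264]
push_face 0.57 356 209 [ 0.5403 -0.06    0.1161]
cask 0.9 122 160 [0.6315 0.4277 0.095 ]
cask 0.89 282 187 [0.5768 0.0913 0.1484]
cask 0.78 496 156 [ 0.6624 -0.3531  0.0984]
cradle 0.75 348 214 [ 0.5289 -0.0434  0.123 ]
cradle 0.21 290 127 [0.7175 0.0815 0.0719]
0.5 [ 0.26896561 -0.53635807  0.40472525] [[ 8.93914718e-01  4.48237076e-01  1.74914583e-05]
 [ 4.48237075e-01 -8.93914714e-01 -9.23850263e-05]
 [-2.57745220e-05  9.04246549e-05 -9.99999996e-01]] 0.08521712262314574
```

View pics/scene0.png

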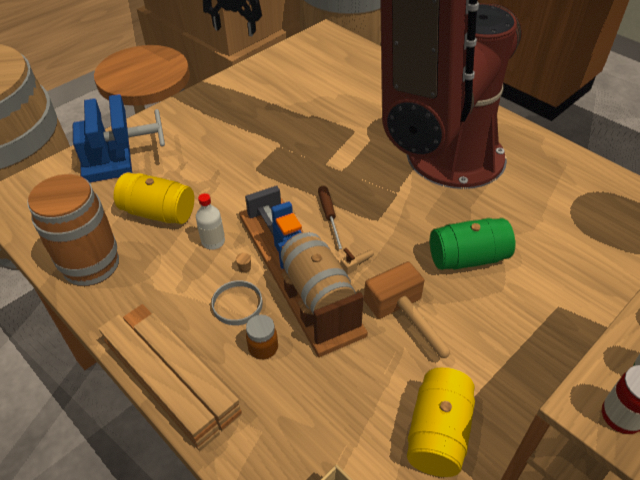

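View pics/top0.png

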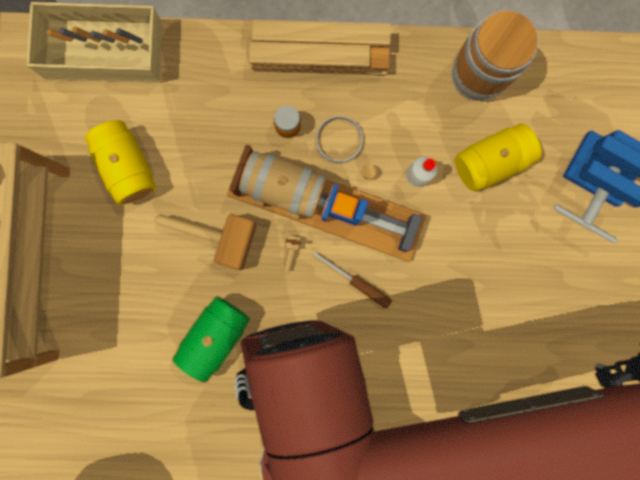

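The top view shows the real cask at about (282,187), the orange pad at (346,205) and the end block at (408,232). The glue bottle stands beside them at (423,170). Next I'll measure the axis.

Run:
```python
from h import *
A={}
for c in("scene","top"):
    I=np.load(c+"I.npy").astype(int);C=cloud(c,np.load(c+"D.npy"))
    near=np.hypot(C[...,0]-.55,C[...,1])<.3
    r,g,b=I[...,0],I[...,1],I[...,2]
    o=near&(r>200)&(g>80)&(g<170)&(b<60)&(C[...,2]>.1)&(C[...,2]<.15)
    P=C[o];print(c,"orange",len(P),np.median(P,0).round(4),P.min(0).round(4),P.max(0).round(4))
    print(cv2.minAreaRect(P[:,:2].astype(np.float32)*1000))
    bl=near&(b>110)&(r<90)&(C[...,2]>.05)
    Q=C[bl];print("blue",len(Q),Q.min(0).round(3),Q.max(0).round(3));T=Q[Q[:,2]>.135];print(" wall top",len(T),T.mean(0).round(4),cv2.minAreaRect(T[:,:2].astype(np.float32)*1000) if len(T)>3 else 0)
    m=(near&(C[...,2]>.012)&(C[...,2]<.16)).astype(np.uint8)
    n,L,S,_=cv2.connectedComponentsWithStats(m)
    u,v=(289,220) if c=="scene" else (344,204)
    B=C[L==L[v,u]];print("cradle",len(B),cv2.minAreaRect(B[:,:2].astype(np.float32)*1000))
    K=near&(abs(r-g)<20)&(abs(g-b)<25)&(r<110)&(C[...,2]>.074)&(C[...,2]<.09)&(C[...,1]<-.08)
    print("block top",K.sum(),C[K].mean(0).round(4), cv2.minAreaRect(C[K][:,:2].astype(np.float32)*1000))
    for t in("glue","bung","hoop"):
        for q in env.cut_out(c,t)[:1]:
            X=C[q["region"]];print(t,q["confidence"],np.median(X,0).round(3),X[:,2].max().round(3))
```

```text
scene orange 277 [ 0.5513 -0.0327  0.125 ] [ 0.5265 -0.2149  0.119 ] [ 0.6377 -0.0065  0.1404]
((577.6334228515625, -114.78302001953125), (54.03623580932617, 227.21731567382812), 17.561887741088867)
blue 115 [ 0.52  -0.076  0.097] [ 0.596 -0.01   0.145]
 wall top 86 [ 0.5403 -0.0654  0.1411] ((539.3627319335938, -66.40042877197266), (16.15056610107422, 40.099876403808594), 68.97314453125)
cradle 12728 ((501.11773681640625, 46.45835876464844), (482.6337585449219, 257.429931640625), 71.34424591064453)
block top 239 [ 0.5146 -0.1774  0.079 ] ((564.1834716796875, -187.40663146972656), (30.14840316772461, 201.65786743164062), 80.09312438964844)
glue 0.59 [ 0.646 -0.189  0.077] 1.035
bung 0.7 [ 0.553 -0.031  0.124] 1.035
hoop 0.92 [ 0.712 -0.031  0.012] 1.035
top orange 382 [ 0.5469 -0.0351  0.1254] [ 0.5241 -0.2102  0.1182] [ 0.6439 -0.0124  0.1398]
((598.4344482421875, -104.89993286132812), (52.48508071899414, 223.33670043945312), 36.58580017089844)
blue 365 [ 0.399 -0.08   0.054] [0.591 0.038 1.385]
 wall top 175 [ 0.5234 -0.0578  0.2556] ((473.3912353515625, -25.494422912597656), (22.443031311035156, 194.88046264648438), 56.27665328979492)
cradle 10003 ((558.9191284179688, -1.4421844482421875), (429.6188659667969, 111.03052520751953), 71.54571533203125)
block top 350 [ 0.4984 -0.1786  0.0808] ((498.55108642578125, -179.05699157714844), (20.451932907104492, 78.10513305664062), 71.44974517822266)
glue 0.9 [ 0.626 -0.196  0.095] 1.385
bung 0.69 [ 0.634 -0.09   0.036] 1.385
hoop 0.66 [ 0.663 -0.03   0.016] 0.024
```

Emit:
play_rows(
  plan=[
    [[0.031,-0.021,0],[0,0,0]],
    [[0.031,-0.021,0],[0,0,0]],
    [[0.031,-0.021,0],[0,0,0]],
    [[0.031,-0.021,0],[0,0,0]],
    [[0.031,-0.021,0],[0,0,0]],
  ],
  gripper=0,
)

```text
clock: 1.3
tcp_pos: [0.3609, -0.3717, 0.4048]
tcp_rot: [[0.894, 0.448, 0.0], [0.448, -0.894, -0.0], [0.0, 0.0, -1.0]]
wrist_force: [1.0, 0.1, -1.0]
grip_width: 0.0116
grip_force: 0.0
```

Emit:
play_rows(
  plan=[
    [[0.031,-0.021,0],[0,0,0]],
    [[0.031,-0.021,0],[0,0,0]],
    [[0.031,-0.021,0],[0,0,0]],
    [[0.031,-0.021,0],[0,0,0]],
    [[0.031,-0.021,0],[0,0,0]],
  ],
)

```text
clock: 1.8
tcp_pos: [0.4524, -0.2082, 0.4049]
tcp_rot: [[0.894, 0.448, 0.0], [0.448, -0.894, -0.0], [0.0, 0.001, -1.0]]
wrist_force: [0.4, 0.4, -0.4]
grip_width: -0.0001
grip_force: 0.0
```

Emit:
play_rows(
  plan=[
    [[0.031,-0.021,0],[0,0,0]],
    [[0.031,-0.021,0],[0,0,0]],
    [[0.031,-0.021,0],[0,0,0]],
    [[0.031,-0.021,0],[0,0,0]],
    [[0.031,-0.021,0],[0,0,0]],
  ],
)

```text
clock: 2.3
tcp_pos: [0.544, -0.0448, 0.4048]
tcp_rot: [[0.894, 0.448, 0.0], [0.448, -0.894, -0.0], [0.0, 0.0, -1.0]]
wrist_force: [0.4, -1.3, 0.3]
grip_width: -0.0005
grip_force: 0.0
```

Emit:
play_rows(
  plan=[
    [[0,0,0],[0,0,-0.1]],
    [[0,0,0],[0,0,-0.1]],
    [[0,0,0],[0,0,-0.1]],
    [[0,0,0],[0,0,-0.1]],
    [[0,0,0],[0,0,-0.1]],
  ],
)

```text
clock: 2.8
tcp_pos: [0.5434, -0.0463, 0.4047]
tcp_rot: [[0.566, 0.824, 0.0], [0.824, -0.566, -0.0], [-0.0, 0.0, -1.0]]
wrist_force: [-0.7, 0.1, 0.6]
grip_width: 0.0001
grip_force: 0.0
```

Emit:
play_rows(
  plan=[
    [[0,0,0],[0,0,-0.1]],
    [[0,0,0],[0,0,-0.1]],
    [[0,0,0],[0,0,-0.083]],
    [[0,0,0],[0,0,0]],
    [[0,0,0],[0,0,0]],
  ],
)

```text
clock: 3.3
tcp_pos: [0.5434, -0.0463, 0.4047]
tcp_rot: [[0.32, 0.948, 0.0], [0.948, -0.32, -0.0], [-0.0, 0.0, -1.0]]
wrist_force: [0.0, 0.5, 0.4]
grip_width: -0.0001
grip_force: 0.0
```

Run:
```python
from h import *
s=env.sense();R=np.array(s["tcp_rot"]);p=s["tcp_pos"];print(s["clock"],p,R.round(3),s["joints"],s["grip_width"],s["wrist_force"])
print("shift tool",(R.T@(np.array([.5465,-.0416,.125+.173])-p)).round(4))
I,D=env.snapshot("scene");cv2.imwrite("pics/s1.png",cv2.resize(I[130:330,180:440,::-1],None,fx=3,fy=3))
```

```text
3.3 [ 0.54342492 -0.04634104  0.4047193 ] [[ 0.32   0.948  0.   ]
 [ 0.948 -0.32  -0.   ]
 [-0.     0.    -1.   ]] [-3.24972026e-01 -6.27256263e-02 -7.16557106e-02  1.56177232e+00
 -7.38229979e-05  1.57129058e+00] -6.924422464666863e-05 [0.02207685 0.48380532 0.37911292]
shift tool [0.0055 0.0014 0.1067]
```

View pics/s1.png

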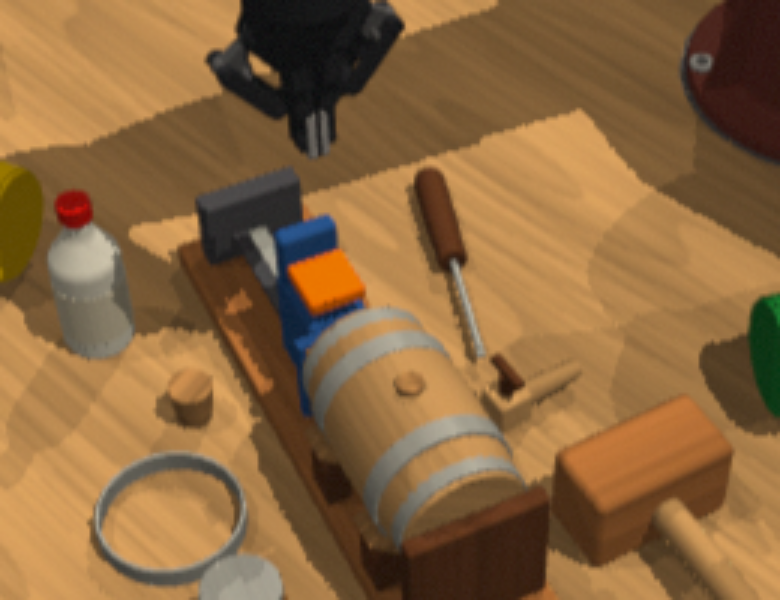

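The shut fingertips hang above the orange pad, which is at about (325,280) in the crop. The cask, end block and small items are unmoved. I'll go down now.

Emit:
play_rows(
  plan=[
    [[0.005,0.001,0.018],[0,0,0]],
    [[0,0,0.025],[0,0,0]],
    [[0,0,0.025],[0,0,0]],
    [[0,0,0.023],[0,0,0]],
    [[0,0,0.004],[0,0,0]],
  ],
)

```text
clock: 3.85
tcp_pos: [0.5451, -0.0416, 0.3068]
tcp_rot: [[0.319, 0.948, -0.004], [0.948, -0.319, 0.001], [-0.0, -0.004, -1.0]]
wrist_force: [-1.2, 0.7, -0.1]
grip_width: -0.0001
grip_force: 0.0
```

Run:
```python
from h import *
s=env.sense();print(s["clock"],s["tcp_pos"],s["wrist_force"])
I,D=env.snapshot("scene");cv2.imwrite("pics/s2.png",cv2.resize(I[160:260,230:350,::-1],None,fx=6,fy=6,interpolation=cv2.INTER_CUBIC))
```

```text
3.85 [ 0.54505011 -0.04162666  0.30676751] [-1.2054762   0.71697528 -0.13813481]
```

View pics/s2.png

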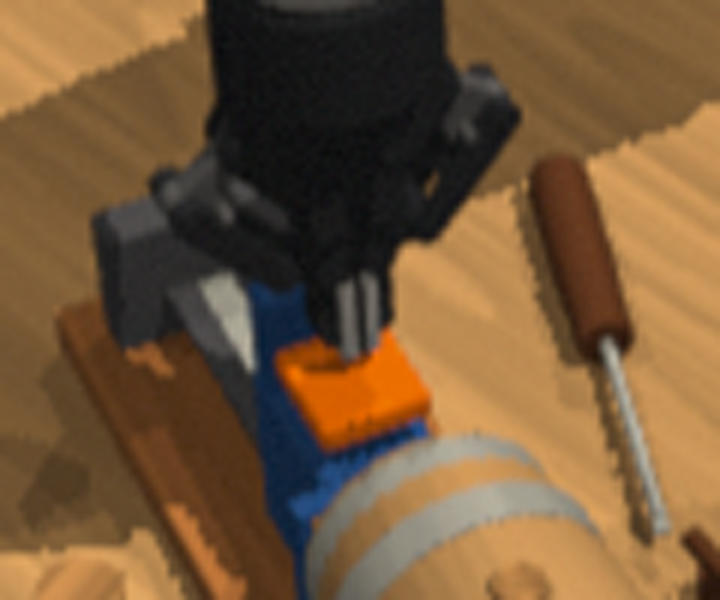

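The tips hover just over the pad at about (355,355) in the crop, and sit in front of the blue wall. Pressing now.

Emit:
play_rows(
  plan=[
    [[0,0,0.004],[0,0,0]],
    [[0,0,0.004],[0,0,0]],
    [[0,0,0.002],[0,0,0]],
    [[0,0,0.001],[0,0,0]],
    [[0,0,0],[0,0,0]],
  ],
)

```text
clock: 4.4
tcp_pos: [0.546, -0.042, 0.2989]
tcp_rot: [[0.318, 0.948, 0.0], [0.948, -0.318, -0.0], [-0.0, 0.0, -1.0]]
wrist_force: [0.1, 0.5, 0.1]
grip_width: -0.0003
grip_force: 0.0
```

Emit:
play_rows(
  plan=[
    [[0,0,0.002],[0,0,0]],
    [[0,0,0.002],[0,0,0]],
    [[0,0,0.002],[0,0,0]],
    [[0,0,0.0],[0,0,0]],
    [[0,0,0],[0,0,0]],
  ],
)

```text
clock: 4.9
tcp_pos: [0.5461, -0.042, 0.2929]
tcp_rot: [[0.317, 0.948, 0.001], [0.948, -0.317, -0.0], [-0.0, 0.001, -1.0]]
wrist_force: [0.4, -0.1, 3.3]
grip_width: 0.0
grip_force: 1.7
```

Emit:
play_rows(
  plan=[
    [[0,0,0.002],[0,0,0]],
    [[0,0,0.001],[0,0,0]],
    [[0,0,0.001],[0,0,0]],
    [[0,0,0],[0,0,0]],
    [[0,0,0],[0,0,0]],
  ],
)

```text
clock: 5.4
tcp_pos: [0.5461, -0.042, 0.2888]
tcp_rot: [[0.317, 0.948, 0.0], [0.948, -0.317, -0.0], [-0.0, 0.0, -1.0]]
wrist_force: [1.0, -0.4, 4.9]
grip_width: 0.0001
grip_force: 2.3
```

Emit:
play_rows(
  plan=[
    [[0,0,0.001],[0,0,0]],
    [[0,0,0.0],[0,0,0]],
    [[0,0,0],[0,0,0]],
    [[0,0,0],[0,0,0]],
    [[0,0,0],[0,0,0]],
  ],
)

```text
clock: 5.9
tcp_pos: [0.5461, -0.042, 0.2884]
tcp_rot: [[0.317, 0.948, 0.001], [0.948, -0.317, -0.001], [-0.0, 0.001, -1.0]]
wrist_force: [-1.0, 0.1, 8.2]
grip_width: 0.0001
grip_force: 4.4
```

Pad bottomed (force up to 8 N at z 0.288). Pushing back.

Emit:
play_rows(
  plan=[
    [[-0.004,0,0],[0,0,0]],
    [[-0.004,0,0],[0,0,0]],
    [[-0.004,0,0],[0,0,0]],
    [[-0.004,0,0],[0,0,0]],
    [[-0.004,0,0],[0,0,0]],
  ],
)

```text
clock: 6.4
tcp_pos: [0.5398, -0.0608, 0.2883]
tcp_rot: [[0.317, 0.948, 0.001], [0.948, -0.317, 0.001], [0.001, 0.001, -1.0]]
wrist_force: [1.3, 1.5, 9.0]
grip_width: -0.0001
grip_force: 4.2
```

Emit:
play_rows(
  plan=[
    [[-0.005,0,0],[0,0,0]],
    [[-0.005,0,0],[0,0,0]],
    [[-0.005,0,0],[0,0,0]],
    [[-0.005,0,0],[0,0,0]],
    [[-0.005,0,0],[0,0,0]],
  ],
)

```text
clock: 6.9
tcp_pos: [0.5318, -0.0845, 0.2883]
tcp_rot: [[0.317, 0.948, 0.001], [0.948, -0.317, 0.001], [0.001, 0.001, -1.0]]
wrist_force: [0.6, 2.3, 8.1]
grip_width: 0.0004
grip_force: 4.2
```

Run:
```python
from h import *
s=env.sense();print(s["clock"],s["tcp_pos"],s["wrist_force"])
I,D=env.snapshot("scene");cv2.imwrite("pics/s3.png",cv2.resize(I[150:270,220:360,::-1],None,fx=5,fy=5,interpolation=cv2.INTER_CUBIC))
```

```text
6.9 [ 0.53183899 -0.08450401  0.28832552] [0.60753294 2.34451678 8.09854231]
```

View pics/s3.png

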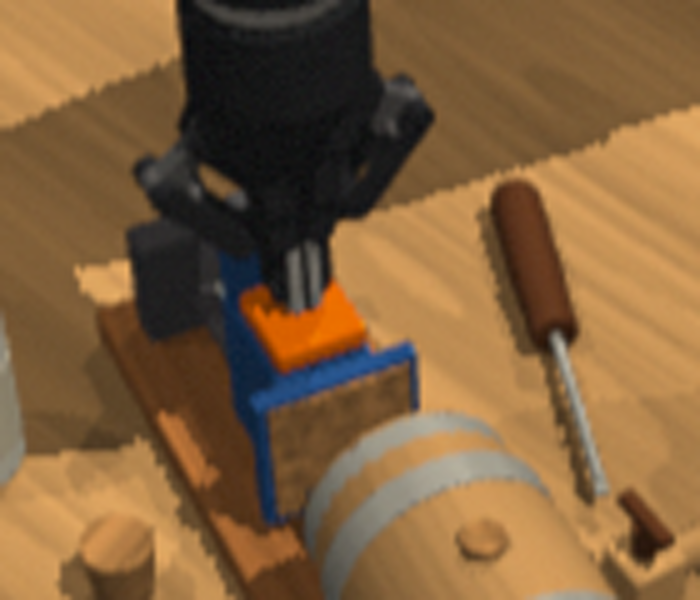

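The stop is sliding back with the pad held down at about (305,330) in the crop, and a gap has opened to the cask. Continuing.

Emit:
play_rows(
  plan=[
    [[-0.005,0,0],[0,0,0]],
    [[-0.005,0,0],[0,0,0]],
    [[-0.005,0,0],[0,0,0]],
    [[-0.005,0,0],[0,0,0]],
    [[-0.005,0,0],[0,0,0]],
  ],
)

```text
clock: 7.45
tcp_pos: [0.5239, -0.1082, 0.2883]
tcp_rot: [[0.317, 0.948, 0.001], [0.948, -0.317, 0.001], [0.001, 0.001, -1.0]]
wrist_force: [-0.1, 3.0, 9.1]
grip_width: 0.0001
grip_force: 4.3
```

Emit:
play_rows(
  plan=[
    [[-0.004,0,0],[0,0,0]],
    [[-0.004,0,0],[0,0,0]],
    [[-0.004,0,0],[0,0,0]],
    [[-0.003,0,0],[0,0,0]],
    [[-0.003,0,0],[0,0,0]],
  ],
)

```text
clock: 7.95
tcp_pos: [0.5182, -0.1252, 0.2883]
tcp_rot: [[0.317, 0.948, 0.001], [0.948, -0.317, 0.0], [0.001, 0.001, -1.0]]
wrist_force: [1.3, 3.0, 9.2]
grip_width: -0.0001
grip_force: 4.3
```

Emit:
play_rows(
  plan=[
    [[-0.002,0,0],[0,0,0]],
    [[-0.002,0,0],[0,0,0]],
    [[-0.002,0,0],[0,0,0]],
    [[-0.002,0,0],[0,0,0]],
    [[-0.002,0,0],[0,0,0]],
  ],
)

```text
clock: 8.45
tcp_pos: [0.515, -0.1347, 0.2883]
tcp_rot: [[0.317, 0.948, 0.001], [0.948, -0.317, 0.001], [0.001, 0.001, -1.0]]
wrist_force: [2.4, 4.6, 7.7]
grip_width: -0.0002
grip_force: 3.6
```

Emit:
play_rows(
  plan=[
    [[-0.002,0,0],[0,0,0]],
    [[-0.002,0,0],[0,0,0]],
    [[-0.002,0,0],[0,0,0]],
    [[-0.001,0,0],[0,0,0]],
    [[-0.001,0,0],[0,0,0]],
  ],
)

```text
clock: 8.95
tcp_pos: [0.5126, -0.1418, 0.2883]
tcp_rot: [[0.317, 0.949, 0.002], [0.949, -0.317, 0.002], [0.002, 0.001, -1.0]]
wrist_force: [2.0, 7.1, 8.2]
grip_width: -0.0001
grip_force: 4.3
```

Emit:
play_rows(
  plan=[
    [[-0.001,0,0],[0,0,0]],
    [[-0.001,0,0],[0,0,0]],
    [[0,0,0],[0,0,0]],
    [[0,0,0],[0,0,0]],
    [[0,0,0],[0,0,0]],
  ],
)

```text
clock: 9.45
tcp_pos: [0.5121, -0.143, 0.2883]
tcp_rot: [[0.316, 0.949, 0.002], [0.949, -0.316, 0.004], [0.004, 0.001, -1.0]]
wrist_force: [3.8, 10.3, 9.1]
grip_width: -0.0003
grip_force: 7.1
```

Run:
```python
from h import *
s=env.sense();print(s["clock"],s["tcp_pos"],s["wrist_force"])
I,D=env.snapshot("top");cv2.imwrite("pics/t4.png",cv2.resize(I[130:270,270:450,::-1],None,fx=4,fy=4,interpolation=cv2.INTER_CUBIC))
```

```text
9.45 [ 0.51212113 -0.14303105  0.28825255] [ 3.82030133 10.33418192  9.10950126]
```

View pics/t4.png

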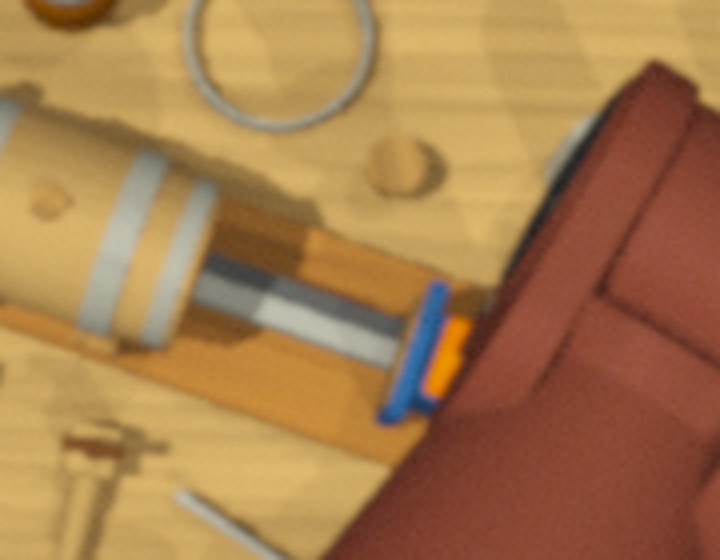

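The stop is at the end: by computation the back of the wall meets the block's inner face, and the force is climbing. One more nudge to confirm, then I ease off and lift.

Emit:
play_rows(
  plan=[
    [[-0.002,0,0],[0,0,0]],
    [[-0.001,0,0],[0,0,0]],
    [[0,0,0],[0,0,0]],
    [[0,0,0],[0,0,0]],
    [[0,0,0],[0,0,0]],
  ],
)

```text
clock: 10.0
tcp_pos: [0.5117, -0.144, 0.2883]
tcp_rot: [[0.314, 0.949, 0.004], [0.949, -0.314, 0.009], [0.01, 0.001, -1.0]]
wrist_force: [9.5, 24.5, 10.8]
grip_width: 0.0001
grip_force: 14.8
```

Emit:
play_rows(
  plan=[
    [[0.002,0,0],[0,0,0]],
    [[0.001,0,0],[0,0,0]],
    [[0,0,-0.004],[0,0,0]],
    [[0,0,-0.004],[0,0,0]],
    [[0,0,-0.006],[0,0,0]],
  ],
)

```text
clock: 10.5
tcp_pos: [0.5114, -0.1428, 0.3]
tcp_rot: [[0.316, 0.949, -0.002], [0.949, -0.316, 0.005], [0.004, -0.003, -1.0]]
wrist_force: [3.2, 7.8, -6.8]
grip_width: -0.0002
grip_force: 4.4
```

Emit:
play_rows(
  plan=[
    [[0,0,-0.01],[0,0,0]],
    [[0,0,-0.02],[0,0,0]],
    [[0,0,-0.03],[0,0,0]],
    [[0,0,-0.03],[0,0,0]],
    [[0,0,-0.03],[0,0,0]],
  ],
)

```text
clock: 11.0
tcp_pos: [0.5113, -0.1441, 0.4219]
tcp_rot: [[0.317, 0.948, -0.002], [0.948, -0.317, 0.001], [0.0, -0.002, -1.0]]
wrist_force: [0.0, -0.0, 0.2]
grip_width: 0.0001
grip_force: 0.0
```

Emit:
play_rows(
  plan=[
    [[-0.03,0,-0.01],[0,0,0]],
    [[-0.04,0,0],[0,0,0]],
    [[-0.04,0,0],[0,0,0]],
    [[-0.04,0,0],[0,0,0]],
    [[-0.03,0,0],[0,0,0]],
  ],
)

```text
clock: 11.5
tcp_pos: [0.4535, -0.3168, 0.4307]
tcp_rot: [[0.318, 0.948, -0.001], [0.948, -0.318, 0.001], [0.001, -0.002, -1.0]]
wrist_force: [0.5, -0.3, 0.4]
grip_width: 0.0005
grip_force: 0.0
```

Run:
```python
from h import *
s=env.sense();print(s["clock"],s["tcp_pos"],s["wrist_force"])
I,D=env.snapshot("scene");cv2.imwrite("pics/s5.png",cv2.resize(I[150:370,180:460,::-1],None,fx=2.7,fy=2.7,interpolation=cv2.INTER_CUBIC))
C=cloud("scene",D)
for t in("release_top","push_face"):
    for r in env.spot_point("scene",t)[:1]:
        u,v=map(int,np.round(r["uv"]));p=C[v,u];q=p[:2]-[.559,-.0014];print(t,r["confidence"],p.round(4),"along",(q@[.317,.948]).round(4))
```

```text
11.5 [ 0.45348102 -0.31681938  0.43068013] [ 0.49025718 -0.29820828  0.36796654]
release_top 0.71 [ 0.5128 -0.1347  0.1225] along -0.141
push_face 0.69 [ 0.5146 -0.1504  0.1399] along -0.1553
```

View pics/s5.png

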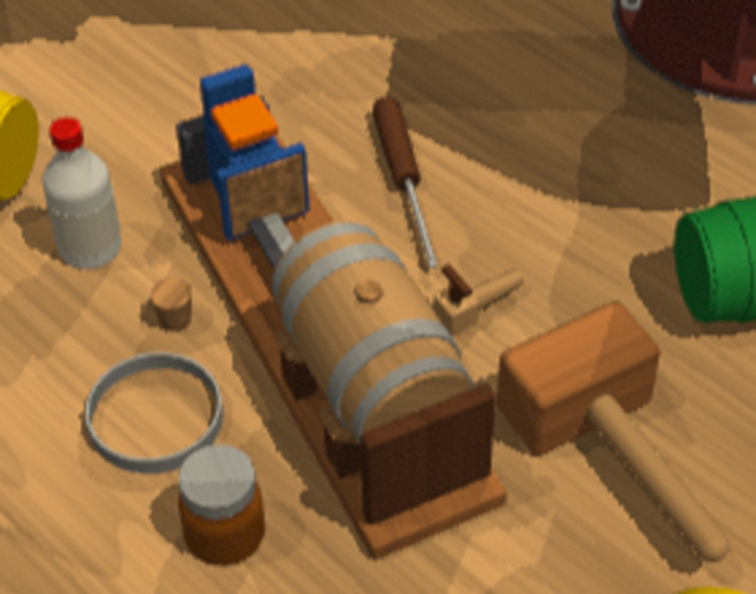

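The blue stop is against the dark end block (about (215,140) in the crop) and the release has sprung up. The cask lies in its cradle, the other items are undisturbed, and the arm is clear.

```bash
python3 -c "
from cell import env
print(env.close_job())"
```

```text
the job is handed in; nothing more can be done
None
```

I held the orange release down while pushing the blue stop back along its bar to the end block, then let go and moved the arm clear. The last picture shows the cask still in its cradle and nothing else disturbed, and the job is handed in at about 12 s on the clock.

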